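# Stow the furniture foot and hold the screw caddy's lid at 60 degrees

## Task

I am about to screw feet on the new cabinet and need both hands: first stand the loose furniture foot in the empty pocket of the screw caddy, pad down and stem up like its two mates, seated fully home, and let go of it while the lid is still shut. Then lift the caddy's red lid and hold it still, open at 60 degrees from shut, so that I can take the screws out; it falls shut by itself, so finish with the gripper still holding it there. Leave the tumbler and everything else where they are.

Things in the scene. Friction and masses are not known exactly. Their poses are not given: they have to be found in the camera images.
- foot_center (a point): the loose furniture foot: grey round pad (diameter 40 mm, 8 mm high with a 22 mm wide collar 4 mm high on it) at the bottom, steel stem of diameter 14 mm above, 64 mm tall in all, 50 g; stands pad down on the table at the start, at the robot's right. This point is on its axis half-way up (32 mm above its underside); z points from pad to stem
- foot: the same foot, origin at the centre of its pad's underside, z along the stem
- pocket_floor (a point): the empty one of the three pockets of the caddy: centre of the floor of a round recess of diameter 43 mm, 10 mm deep, flat bottomed, open at the top, in a black block of 54 by 54 mm whose top is 60 mm above the turntable. Three such blocks stand in a row along the caddy's right side (its -y side; row along the caddy's x, 54 mm apart); any of the three may be the empty one. Axes as the caddy's, z up
- caddy: the black screw caddy, does not move: a box 162 mm (x) by 150 mm (y), 54 mm tall, screws inside, closed by a red lid with a black panel on it, hinged on the far (+x) rim. Origin on the turntable's top, under the caddy; the box's centre is at y = +27 mm, the row of pocket blocks at y = -75 mm. x points from the lid's front (near the robot) to its hinge, z up
- lid_bar (a point): centre of the lid's black handle: a round bar of diameter 12 mm and 50 mm long with free flat ends, lying along the hinge axis (caddy y), 35 mm out from the lid's front edge, on a neck 10 mm wide at its middle; 197 mm from the hinge axis; moves with the lid. With the lid shut it is 77 mm above the table (57 mm above the turntable)
- lid_hinge (a point): point on the hinge axis of the lid at the middle of its far edge, 57 mm above the turntable's top, level with the bar when shut; y is the hinge axis. The hinge is free: the lid (162 by 150 by 6 mm, 0.2 to 0.33 kg) falls shut from any angle
- lid (a joint): opening angle of the lid in rad: 0 shut (level), grows as the bar goes up and back towards the hinge, 1.047 is 60 degrees, stop at 1.5
- turntable: round bamboo turntable, diameter 390 mm, top 20 mm above the table, locked; origin at its centre on the table. Carries the caddy, tumbler and runner
- foot_b: a mate of the foot, already standing in its pocket; leave. Origin under its pad; same size
- foot_c: the other mate, already standing in its pocket; leave. Origin under its pad; same size
- tumbler: clear glass tumbler, diameter 68 mm, 100 mm tall, on the turntable behind the caddy's hinge; leave. Origin under its base
- runner: steel drawer runner, 250 by 28 by 12 mm, on the turntable along the caddy's left side; leave. Origin under its middle
- hammer: red rubber-headed hammer, 295 mm long, 50 mm high, on the table at the left; leave. Origin near its middle on the table
- screwdriver: yellow screwdriver lying on the table at the far right; leave. Origin near its middle on the table
- tub: small open blue tub, diameter 72 mm, 50 mm tall, on the table at the right back; leave. Origin under its base
Mind the look-alikes: they are no part of the job. What is shaped like the foot but turquoise is not meant. Of the things that look like the tumbler, the smaller one is meant.

How it is judged:
By the outcome, as a careful person would: the job done as asked, in the order asked, and still so for the second after the job is handed in, while the arm keeps its last pose, push and grip.
It also fails if it takes over 54 s, if anything falls off the work surface, if the arm or the gripper's body presses on something with over 40 N, if the wrist force passes 120 N, or if a joint passes its speed limit or range.

## Robot

A 7-joint arm with a two-finger parallel gripper is mounted at the origin on the work surface. World frame = base frame: x ahead of the robot, y to its left, z up, the work surface at z = 0. Lengths are in m, angles in rad, forces in N, time in s.
With the tool pointing down it reaches from about 0.425 to 0.925 m from the base axis. Payload 6.8 kg.
Tool frame: the origin (TCP) lies midway between the tips of the shut fingers; the grasp point (between the pads) lies 19 mm behind it; y points along the fingers, z is the direction in which the jaws open and shut, and the axes are right-handed (so a half turn about y gives the same grasp; the last joint's range is limited). The gripper opens to 85 mm and grips with 20 to 120 N. Pads are 22 mm wide; open, the fingers measure 114 mm over their backs; the gripper's body (76 mm by 85 mm) begins 54 mm behind the grasp point. The pads swing forward as they close: fully open they stand 13 mm farther back than shut.
Start: joints at [1.022, 0.477, 0.022, 1.555, -0.011, 1.109, -0.083], TCP at [0.288, -0.61, 0.231] pointing down, gripper open.
Joint ranges: [-2.96, 2.96], [-0.34, 2.1], [-1.41, 1.46], [0.24, 2.44], [-1.37, 4.51], [0.17, 1.92], [-2.96, 2.96]. Speed limits (rad/s): [2.39, 2.39, 3.14, 3.14, 3.14, 3.14, 3.14].

## Interface

Orientations are given as a unit quaternion [w, x, y, z].
In Python, from station import bot gives the robot as it stands. The module is installed in compiled form; this text tells all that it offers.
- The arm moves only by the shell command python3 -m crank 'ROWS' [FORCE]. ROWS is JSON, a list of rows, each an object with "linear": the shift along the tool's x, y, z in m, a list of three; "dr": the turn, a rotation vector about the tool's x, y, z in degrees, a list of three; "hand": the gripper command: -1 is shut, 1 is fully open, values between are in proportion. A call has 1 to 10 rows; each row is the pose to reach, as a shift and turn from the pose commanded when the call began, along the tool's axes at that moment; what a row does not reach only later rows make up. A row lasts 1/12 s, in which the tool goes at most 41.7 mm and 7.16 degrees, less where a joint would pass 70% of its speed; a pose out of reach is approached as far as the arm can. A call with a gripper value outside its range is refused whole. The fingers move at their own pace and stop on an object; FORCE is the grip in N (left out, the last holds). Time passes only in rows, so rows that repeat a pose let the fingers close. It gives the time, the measured TCP pose, the force and the opening at its end, in the units of the state.
- bot.get_obs(): the state, without advancing time (a new reading comes with each control period).
- bot.read_camera(name): name is "scene" or "top" or "wrist"; returns the picture (480x640x3 uint8, blue, green, red); there is no depth.
- bot.camera_params(name): a dict with "K" (3x3 intrinsics, pixels), "R" (3x3) and "t" (3): a world point X has camera coordinates R X + t; the wrist camera has in their place "hand_eye" (4x4, takes a point from camera to tool coordinates, whose origin is the TCP and whose axes are the tool frame's). Camera axes: x right, y down, z forward; pixel columns grow to the right and rows downward; lengths in m; the calibration is good to about 2 mm. A picture is of the moment at which its call begins: read the wrist's pose just before it. camera_params takes no time and is no camera call.
- bot.hand_in(): hands the job in, once; it reports no verdict.
Trained networks look in the newest picture that a camera, given by its name, has taken for a name from the list of things; names that differ only in an ending like _2 or _b are one class to them, and where a whole thing is asked for, a point or a joint stands for the part that bears it (a point fixed in the world has none). Each returns a list of dicts, best first, with "score" (0 to 1); they miss things now and then, are a little off and sometimes report something else, mostly with a low value. They report only what shows in the picture. A call takes as long as a camera call. They do not tell look-alikes from the thing itself.
- bot.search_frame(camera, target): "extent" ([left, top, right, bottom] in pixels, round what is visible of it).
- bot.cut_out(camera, target): "pixels" (480x640 bool, what is visible of it) and "extent" ([left, top, right, bottom] in pixels, round what is visible of it).
- bot.place_of(camera, target): "xy" ([column, row] in pixels: a listed point, or the origin of a listed thing).
The state is a dict: "t": time; "q": joint angles; "joint_vel": joint speeds; "joint_torque": joint torques, N m; "eef_pos": TCP position; "tool_rot": TCP orientation; "contact_force": force on the tool from outside, world axes, zero at the start; "torque": the same for the moment, N m; "gripper_width": opening from 0.0 (shut) to 1.0 (fully open).
Only numpy, scipy, OpenCV 4.12 (cv2) and the standard library are available. Lean on these libraries where they do the work, as an engineer would, in place of code of your own. Each camera call takes 0.05 s, during which the arm holds its last target. There are 200 camera calls.

## Working session

There is one attempt and no reset: what is moved stays moved. The work goes in short steps, Python scripts to look and compute and a shell command to move; the robot and the scene stay as the last step left them, time stands still between calls to the robot, and variables do not carry over. Pictures are saved under pics/ and viewed, about 8 in all and at most 12, crops included, and the job is handed in when it is done.

```bash
mkdir -p pics; cat > h.py <<'E'
import numpy as np, cv2
from station import bot
from scipy.spatial.transform import Rotation as Rn
def rot(q): return Rn.from_quat([q[1],q[2],q[3],q[0]]).as_matrix()
def cam(name,o=None):
    p=bot.camera_params(name); K=np.array(p["K"])
    if "R" in p: return K,np.array(p["R"]),np.array(p["t"])
    o=o or bot.get_obs(); H=np.array(p["hand_eye"]); R=rot(o["tool_rot"])
    Rc=R@H[:3,:3]; c=R@H[:3,3]+np.array(o["eef_pos"]); return K,Rc.T,-Rc.T@c
def ray(C,uv,z):
    K,R,t=C; d=R.T@np.linalg.solve(K,[uv[0],uv[1],1]); c=-R.T@t
    return c+d*(z-c[2])/d[2]
def proj(C,X):
    K,R,t=C; p=K@(R@np.array(X)+t); return p[:2]/p[2]
E
python3 - <<'E'
from h import *
o=bot.get_obs(); print(o["t"],o["eef_pos"],o["tool_rot"],o["gripper_width"]); print(np.round(rot(o["tool_rot"]),3))
for c in("top","scene"):
    im=bot.read_camera(c); cv2.imwrite(f"pics/{c}0.png",im); C=cam(c); print(c,-C[1].T@C[2],C[0][0,0])
    for n,z in [("foot_center",.032),("foot",0),("pocket_floor",.07),("caddy",.02),("lid_bar",.077),("lid_hinge",.077),("turntable",0),("foot_b",.07),("tumbler",.02)]:
        for d in bot.place_of(c,n)[:4]: print(n,round(d["score"],2),np.round(d["xy"],1),np.round(ray(C,d["xy"],z),3))
E
```

```text
0.0 [ 0.28771907 -0.60994479  0.2303396 ] [ 0.15440016 -0.15478476  0.69061853 -0.68938256] 0.9982820977689665
[[-0.904 -0.001  0.427]
 [-0.427  0.002 -0.904]
 [ 0.    -1.    -0.002]]
top [ 3.45946998e-01 -2.97707794e-04  1.75636176e+00] 556.7190740346291
foot_center 0.58 [456.8 288.3] [ 0.415 -0.439  0.032]
foot_center 0.48 [431.1 282.9] [ 0.432 -0.361  0.032]
foot_center 0.43 [309.1 254.5] [0.519 0.017 0.032]
foot 0.58 [310.2 254.4] [0.523 0.014 0.   ]
foot 0.56 [314.4 235.5] [0.583 0.001 0.   ]
foot 0.51 [427.4 283.6] [ 0.431 -0.356  0.   ]
foot 0.43 [451.7 289.9] [ 0.412 -0.431  0.   ]
pocket_floor 0.57 [318.4 218.3] [ 0.627 -0.012  0.07 ]
pocket_floor 0.45 [244.4 223.3] [0.611 0.215 0.07 ]
pocket_floor 0.43 [427.9 282.2] [ 0.432 -0.343  0.07 ]
caddy 0.71 [289.2 231.8] [0.592 0.08  0.02 ]
lid_bar 0.73 [274.  267.4] [0.475 0.122 0.077]
lid_bar 0.36 [287.6 232.3] [0.582 0.082 0.077]
lid_hinge 0.57 [284.7 205.7] [0.665 0.092 0.077]
foot_b 0.58 [310.2 254.4] [0.516 0.013 0.07 ]
foot_b 0.56 [314.4 235.5] [0.574 0.    0.07 ]
foot_b 0.51 [427.4 283.6] [ 0.428 -0.341  0.07 ]
foot_b 0.43 
[... 273 characters left out ...]
 0.436 -0.36   0.   ]
foot 0.72 [127.9 294.5] [ 0.418 -0.44   0.   ]
foot 0.64 [315.3 231.8] [ 0.445  0.046 -0.   ]
foot 0.59 [322.8 249.7] [ 0.515  0.03  -0.   ]
pocket_floor 0.89 [329.5 262.7] [ 0.622 -0.012  0.07 ]
caddy 0.82 [352.6 253. ] [0.58  0.079 0.02 ]
lid_bar 0.96 [347.2 205.3] [0.472 0.127 0.077]
lid_hinge 0.91 [377.4 258.3] [0.67  0.086 0.077]
lid_hinge 0.57 [218.5 348.7] [ 0.719 -0.31   0.077]
foot_b 0.72 [163.8 286.7] [ 0.506 -0.36   0.07 ]
foot_b 0.72 [127.9 294.5] [ 0.489 -0.433  0.07 ]
foot_b 0.64 [315.3 231.8] [0.514 0.01  0.07 ]
foot_b 0.59 [322.8 249.7] [ 0.578 -0.004  0.07 ]
tumbler 0.62 [377.1 297.7] [0.728 0.05  0.02 ]
tumbler 0.61 [198.6 245. ] [ 0.36  -0.246  0.02 ]
```

```bash
python3 - <<'E'
import cv2,numpy as np
a=cv2.imread("pics/top0.png")[160:330,220:480]; b=cv2.imread("pics/scene0.png")[170:340,100:420]
cv2.imwrite("pics/v1.png",np.vstack([cv2.resize(x,(560,300 if i else 366),interpolation=cv2.INTER_CUBIC)[:300 if i else 366] for i,x in enumerate([a,b])])[:600] if 0 else cv2.resize(a,None,fx=3,fy=3,interpolation=cv2.INTER_CUBIC))
cv2.imwrite("pics/v2.png",cv2.resize(b,None,fx=2.5,fy=2.5,interpolation=cv2.INTER_CUBIC))
E
```

```text
(no output)
```

View pics/v1.png

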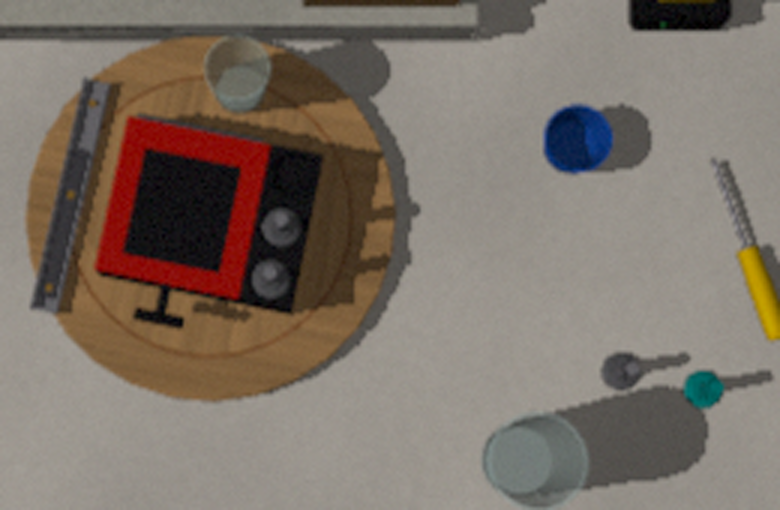

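View pics/v2.png

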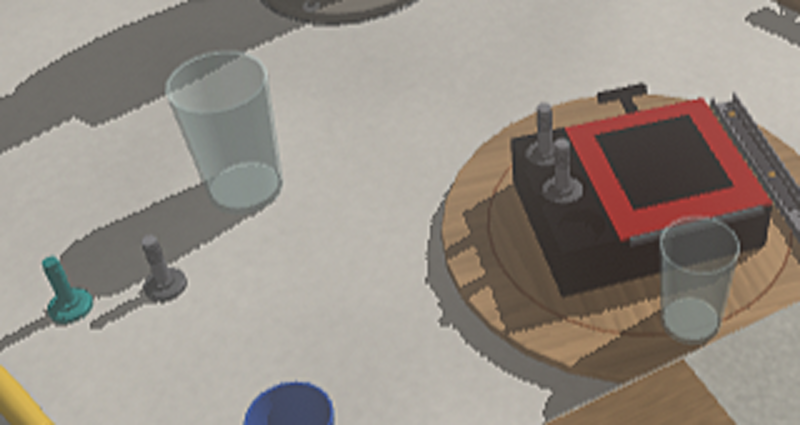

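The two crops show the grey foot at top (427,283) and its turquoise look-alike at (454,289). The grey one is meant. The tumbler on the turntable is at (299,190). The larger one, at (392,310), stands on the table and is not meant. The empty pocket is the hinge-side one, near (318,218). The lid bar is at (274,267).

```bash
cat >> h.py <<'E'
def shift(target,yaw=0):
    o=bot.get_obs(); R=rot(o["tool_rot"]); d=R.T@(np.array(target)-o["eef_pos"])
    print("shift",np.round(d,4),"tilt fix dr(deg)",np.round(np.degrees(Rn.from_matrix(R.T@level(R,yaw)).as_rotvec()),2))
def level(R,yaw):  # tool down, jaw axis turned to world heading nearest yaw-rad (mod pi)
    z=np.array([np.cos(yaw),np.sin(yaw),0]); z=z if z@R[:,2]>=0 else -z
    y=np.array([0,0,-1.]); return np.c_[np.cross(y,z),y,z]
E
python3 -c "
from h import *
shift([.434,-.358,.16],np.radians(-64.7)); print(bot.camera_params('wrist')['hand_eye'])"
```

```text
shift [-0.2397  0.0713 -0.1661] tilt fix dr(deg) [-0.   -0.04 -0.  ]
[[-2.00382353e-04  9.63550720e-01  2.67525645e-01 -6.66360440e-02]
 [ 5.25647638e-05 -2.67525640e-01  9.63550740e-01 -1.43366644e-01]
 [ 9.99999979e-01  2.07140987e-04  2.95860125e-06  4.82884182e-04]
 [ 0.00000000e+00  0.00000000e+00  0.00000000e+00  1.00000000e+00]]
```

```bash
python3 -m crank '[{"linear":[-0.24,0.071,-0.166],"dr":[0,0,0],"hand":0.3},{"linear":[-0.24,0.071,-0.166],"dr":[0,0,0],"hand":0.3},{"linear":[-0.24,0.071,-0.166],"dr":[0,0,0],"hand":0.3},{"linear":[-0.24,0.071,-0.166],"dr":[0,0,0],"hand":0.3},{"linear":[-0.24,0.071,-0.166],"dr":[0,0,0],"hand":0.3},{"linear":[-0.24,0.071,-0.166],"dr":[0,0,0],"hand":0.3},{"linear":[-0.24,0.071,-0.166],"dr":[0,0,0],"hand":0.3},{"linear":[-0.24,0.071,-0.166],"dr":[0,0,0],"hand":0.3},{"linear":[-0.24,0.071,-0.166],"dr":[0,0,0],"hand":0.3},{"linear":[-0.24,0.071,-0.166],"dr":[0,0,0],"hand":0.3}]' 30
python3 - <<'E'
from h import *
o=bot.get_obs(); im=bot.read_camera("wrist"); cv2.imwrite("pics/w1.png",im); C=cam("wrist",o)
for n,z in [("foot_center",.032),("foot",0)]:
    for d in bot.place_of("wrist",n)[:3]: print(n,round(d["score"],2),np.round(d["xy"],1),np.round(ray(C,d["xy"],z),4))
print(o["eef_pos"],o["gripper_width"]); shift([.434,-.358,.16],np.radians(-64.7))
E
```

```text
t: 1.83
eef_pos: [0.4344, -0.358, 0.1605]
tool_rot: [-0.155, 0.155, -0.69, 0.69]
contact_force: [-0.3, -0.6, 0.2]
gripper_width: 0.646
foot_center 0.85 [306.  235.9] [ 0.4296 -0.3553  0.032 ]
foot_center 0.8 [383.6 292.8] [ 0.4124 -0.4371  0.032 ]
foot 0.86 [304.6 227.2] [ 0.4288 -0.3537  0.    ]
foot 0.65 [377.8 282.3] [ 0.4099 -0.4395 -0.    ]
[ 0.43441788 -0.35803104  0.16045347] 0.6462807120350168
shift [-0.0015  0.0007 -0.0016] tilt fix dr(deg) [-0.07 -0.22  0.02]
```

View pics/w1.png

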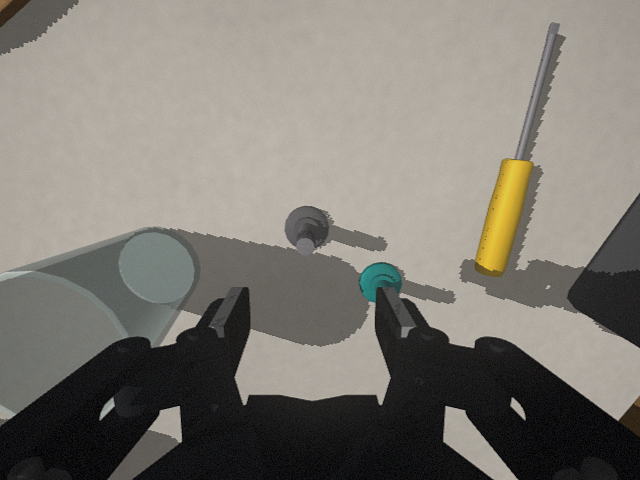

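Wrist view: grey foot pad at (306,228), turquoise one at (380,285), large glass at far left. I descend on the grey one.

```bash
python3 - <<'E'
from h import *
C=cam("wrist"); print(ray(C,(306,246),.064), proj(C,[.4292,-.3545,.064]),proj(C,[.4292,-.3545,.0]))
shift([.4292,-.3545,.1],np.radians(-64.7));shift([.4292,-.3545,.028],np.radians(-64.7))
E
```

```text
[ 0.42926351 -0.35766112  0.064     ] [302.03207098 244.31234855] [303.94893033 225.13721932]
shift [ 0.0013  0.0607 -0.0068] tilt fix dr(deg) [-0.07 -0.22  0.02]
shift [ 0.0013  0.1327 -0.0069] tilt fix dr(deg) [-0.07 -0.22  0.02]
```

```bash
python3 -m crank '[{"linear":[0.002,0.03,-0.005],"dr":[0,0,0],"hand":0.3},{"linear":[0.002,0.06,-0.005],"dr":[0,0,0],"hand":0.3},{"linear":[0.002,0.09,-0.005],"dr":[0,0,0],"hand":0.3},{"linear":[0.002,0.115,-0.005],"dr":[0,0,0],"hand":0.3},{"linear":[0.002,0.131,-0.005],"dr":[0,0,0],"hand":0.3},{"linear":[0.002,0.131,-0.005],"dr":[0,0,0],"hand":0.3}]'
python3 - <<'E'
from h import *
o=bot.get_obs(); im=bot.read_camera("wrist"); cv2.imwrite("pics/w2.png",im); C=cam("wrist",o)
for d in bot.place_of("wrist","foot_center")[:3]: print(round(d["score"],2),np.round(d["xy"],1),np.round(ray(C,d["xy"],.032),4))
print(proj(C,[.4292,-.3563,.064]));shift([.4292,-.3563,.028],np.radians(-64.7))
E
```

```text
t: 2.48
eef_pos: [0.4274, -0.3545, 0.0262]
tool_rot: [0.152, -0.155, 0.691, -0.689]
contact_force: [-0.7, 0.6, 0.3]
gripper_width: 0.651
0.86 [315.8 300.6] [ 0.4302 -0.3555  0.032 ]
0.55 [459.1 400.2] [ 0.4124 -0.4397  0.032 ]
[317.12519922 343.53590605]
shift [0.0007 0.0014 0.0005] tilt fix dr(deg) [ 0.01 -0.17  0.04]
```

View pics/w2.png

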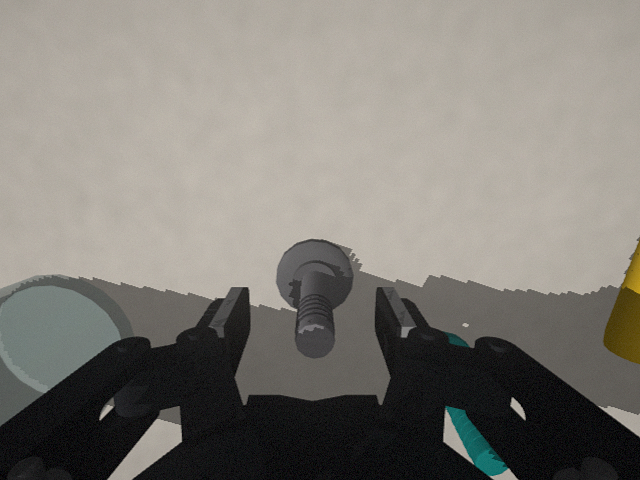

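The foot is centred between the pads: stem top at (315,342), jaws at about x=312. I close and lift.

```bash
python3 -m crank '[{"linear":[0,0,0],"dr":[0,0,0],"hand":-1},{"linear":[0,0,0],"dr":[0,0,0],"hand":-1},{"linear":[0,0,0],"dr":[0,0,0],"hand":-1},{"linear":[0,0,0],"dr":[0,0,0],"hand":-1},{"linear":[0,0,0],"dr":[0,0,0],"hand":-1},{"linear":[0,0,0],"dr":[0,0,0],"hand":-1},{"linear":[0,0,0],"dr":[0,0,0],"hand":-1},{"linear":[0,0,0],"dr":[0,0,0],"hand":-1}]' 40
python3 -m crank '[{"linear":[0,-0.03,0],"dr":[0,0,0],"hand":-1},{"linear":[0,-0.06,0],"dr":[0,0,0],"hand":-1},{"linear":[0,-0.1,0],"dr":[0,0,0],"hand":-1},{"linear":[0,-0.14,0],"dr":[0,0,0],"hand":-1},{"linear":[0,-0.18,0],"dr":[0,0,0],"hand":-1},{"linear":[0,-0.2,0],"dr":[0,0,0],"hand":-1},{"linear":[0,-0.2,0],"dr":[0,0,0],"hand":-1}]'
python3 -c "
from h import *
shift([.54,-.1,.226],np.radians(-99.8));shift([.60,-.0105,.226],np.radians(-99.8))"
```

```text
t: 3.25
eef_pos: [0.4309, -0.3549, 0.0304]
tool_rot: [-0.155, 0.154, -0.689, 0.691]
contact_force: [-1.1, 0.6, 7.7]
gripper_width: 0.147
t: 3.83
eef_pos: [0.4328, -0.356, 0.2352]
tool_rot: [-0.157, 0.152, -0.687, 0.693]
contact_force: [-0.5, -1.3, 0.2]
gripper_width: 0.148
shift [-0.2061  0.0087 -0.1859] tilt fix dr(deg) [-0.4  35.04 -0.44]
shift [-0.2985  0.0086 -0.2413] tilt fix dr(deg) [-0.4  35.04 -0.44]
```

```bash
python3 -c "
from h import *
shift([.629,-.0095,.226],np.radians(-99.8))"
python3 -m crank '[{"linear":[-0.33,0.009,-0.23],"dr":[0,35,0],"hand":-1},{"linear":[-0.33,0.009,-0.23],"dr":[0,35,0],"hand":-1},{"linear":[-0.33,0.009,-0.23],"dr":[0,35,0],"hand":-1},{"linear":[-0.33,0.009,-0.23],"dr":[0,35,0],"hand":-1},{"linear":[-0.33,0.009,-0.23],"dr":[0,35,0],"hand":-1},{"linear":[-0.33,0.009,-0.23],"dr":[0,35,0],"hand":-1},{"linear":[-0.33,0.009,-0.23],"dr":[0,35,0],"hand":-1},{"linear":[-0.33,0.009,-0.23],"dr":[0,35,0],"hand":-1},{"linear":[-0.33,0.009,-0.23],"dr":[0,35,0],"hand":-1},{"linear":[-0.33,0.009,-0.23],"dr":[0,35,0],"hand":-1}]'
python3 -m crank '[{"linear":[0,0,0],"dr":[0,0,0],"hand":-1},{"linear":[0,0,0],"dr":[0,0,0],"hand":-1}]'
python3 - <<'E'
from h import *
o=bot.get_obs(); im=bot.read_camera("wrist"); cv2.imwrite("pics/w3.png",im); C=cam("wrist",o)
for n,z in [("pocket_floor",.07),("foot_b",.07),("caddy",.02),("lid_hinge",.077),("lid_bar",.077)]:
    for d in bot.place_of("wrist",n)[:4]: print(n,round(d["score"],2),np.round(d["xy"],1),np.round(ray(C,d["xy"],z),4))
print(proj(C,[.629,-.0095,.07])); shift([.629,-.0095,.226],np.radians(-99.8))
E
```

```text
shift [-0.3252  0.0089 -0.2298] tilt fix dr(deg) [-0.4  35.04 -0.44]
t: 4.67
eef_pos: [0.6291, -0.0063, 0.2193]
tool_rot: [0.061, -0.059, -0.704, 0.705]
contact_force: [0.7, -0.5, -1.0]
gripper_width: 0.152
t: 4.83
eef_pos: [0.6291, -0.0042, 0.2189]
tool_rot: [-0.059, 0.057, 0.705, -0.704]
contact_force: [-0.8, -1.2, -0.7]
gripper_width: 0.15
pocket_floor 0.65 [316.1 230.1] [ 0.6254 -0.008   0.07  ]
pocket_floor 0.51 [245.3 267.3] [0.6017 0.0608 0.07  ]
foot_b 0.68 [312.9 278.7] [0.5808 0.0021 0.07  ]
caddy 0.98 [247.1 267.3] [0.5853 0.0721 0.02  ]
caddy 0.29 [601.5 125.1] [ 0.6704 -0.2898  0.02  ]
lid_hinge 0.75 [199.  196.8] [0.6712 0.0837 0.077 ]
[317.09050798 225.93003294]
shift [-0.0003 -0.0057 -0.0007] tilt fix dr(deg) [-0.04 -0.09  0.01]
```

View pics/w3.png

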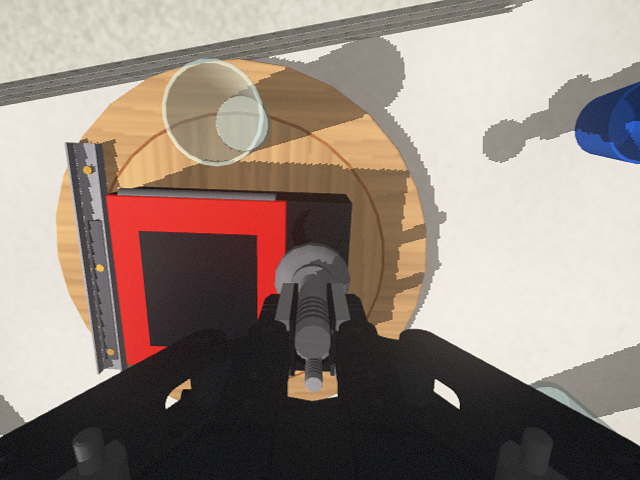

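Wrist view: the foot is held, with its pad at (313,270). The block's back-right corner is at (350,195) and the empty pocket lies just behind the pad, at about (312,228). The pose readings scatter by about 2 mm, so I go lower, average them, and look at pad and rim in the same picture.

```bash
python3 -m crank '[{"linear":[0,0.03,0],"dr":[0,0,0],"hand":-1},{"linear":[0,0.06,0],"dr":[0,0,0],"hand":-1},{"linear":[0,0.08,0],"dr":[0,0,0],"hand":-1},{"linear":[0,0.09,0],"dr":[0,0,0],"hand":-1},{"linear":[0,0.09,0],"dr":[0,0,0],"hand":-1},{"linear":[0,0.09,0],"dr":[0,0,0],"hand":-1}]'
cat >> h.py <<'E'
def look(n=6,name=None):
    P=[];Q=[]
    for i in range(n):
        o=bot.get_obs(); P.append(o["eef_pos"]); R=rot(o["tool_rot"]); Q.append(R); im=bot.read_camera("wrist")
    print("std",np.std(P,0).round(4)); m=Rn.from_matrix(Q).mean().as_quat()
    oo=dict(eef_pos=np.mean(P,0),tool_rot=[m[3],m[0],m[1],m[2]])
    if name: cv2.imwrite(name,im)
    return oo,im
E
python3 - <<'E'
from h import *
import json
o,im=look(6,"pics/w4.png"); o["eef_pos"]=list(o["eef_pos"]); json.dump(o,open("w4.json","w")); C=cam("wrist",o); print(o,np.round(rot(o["tool_rot"]),3))
for n,z in [("pocket_floor",.07),("foot_b",.07),("lid_hinge",.077)]:
    for d in bot.place_of("wrist",n)[:4]: print(n,round(d["score"],2),np.round(d["xy"],1),np.round(ray(C,d["xy"],z),4))
g=cv2.cvtColor(im,cv2.COLOR_BGR2GRAY)[90:390,120:520]; g=cv2.convertScaleAbs(g,alpha=1,beta=0); g=(255*(g/255.)**.5).astype("uint8")
cv2.imwrite("pics/w4c.png",cv2.resize(g,None,fx=2,fy=2,interpolation=cv2.INTER_CUBIC))
E
```

```text
t: 5.63
eef_pos: [0.6293, -0.0088, 0.1308]
tool_rot: [0.06, -0.06, -0.704, 0.705]
contact_force: [0.4, -0.5, -0.4]
gripper_width: 0.154
std [0.0004 0.0002 0.0005]
{'eef_pos': [np.float64(0.6300248506937817), np.float64(-0.008421142777052222), np.float64(0.13183236001066306)], 'tool_rot': [np.float64(-0.059405767766153576), np.float64(0.06103373062410504), np.float64(0.704635770362606), np.float64(-0.7044389750771282)]} [[-0.985  0.002 -0.17 ]
 [ 0.17   0.    -0.985]
 [-0.002 -1.    -0.   ]]
foot_b 0.83 [311.7 277.6] [ 0.6171 -0.0069  0.07  ]
lid_hinge 0.74 [144.8 220.9] [0.6718 0.0838 0.077 ]
```

View pics/w4c.png

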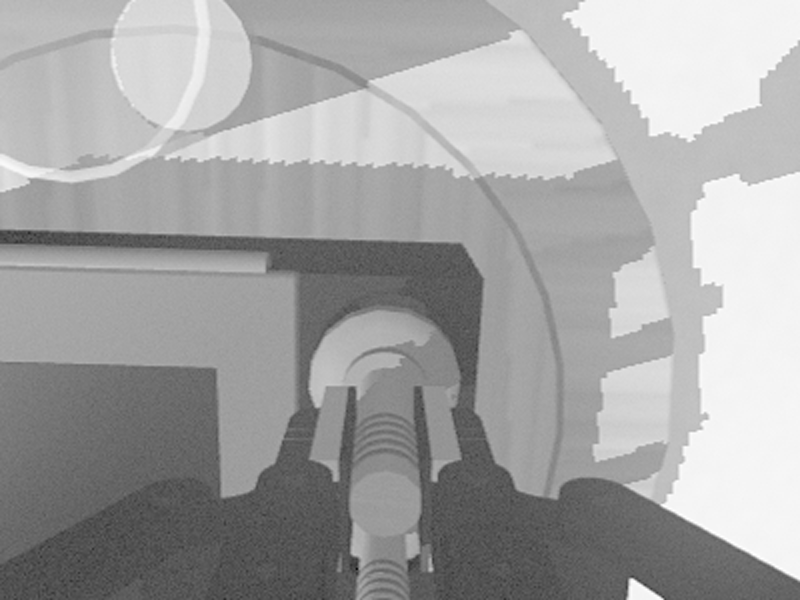

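Crop of the lowered view (full pixel = crop/2 + (120,90)): the block's back-right top corner is at crop (483,277) and the pad spans crop x 309–460, with its top edge at row 307. I check a predicted overlay against this.

```bash
python3 - <<'E'
from h import *
import json
o=json.load(open("w4.json")); C=cam("wrist",o); im=cv2.imread("pics/w4.png")
f=lambda u,v:(120+u/2,90+v/2)
a=ray(C,f(483,277),.08); b=ray(C,f(476,390),.08); c=ray(C,f(310,274),.08); print("corner",a,"right edge pt",b,"back edge pt",c)
print("yaw right",np.degrees(np.arctan2(*(a-b)[1::-1])),"back",np.degrees(np.arctan2(-(c-a)[0],(c-a)[1])))
yaw=np.radians(-10); ex=np.array([np.cos(yaw),np.sin(yaw),0]); ey=np.array([-ex[1],ex[0],0])
pc=a-.027*ex+.027*ey; print("pocket",pc)
th=np.linspace(0,2*np.pi,200)
def circ(c,r,z): return np.array([proj(C,[c[0]+r*np.cos(t),c[1]+r*np.sin(t),z]) for t in th])
from scipy.optimize import least_squares
zb=o["eef_pos"][2]-.0304
def meas(p,z):
    h=np.vstack([circ(p,.020,z),circ(p,.020,z+.008)]); return np.array([h[:,0].min(),h[:,0].max(),h[:,1].min()])
m=np.array([f(309,0)[0],f(460,0)[0],f(0,307)[1]])
s=least_squares(lambda p:meas(p,p[2])-m,[*o["eef_pos"][:2],zb],x_scale=1e-3); print("pad",s.x,s.fun,"zb pred",zb)
s2=least_squares(lambda p:meas(p,zb)-m,o["eef_pos"][:2],x_scale=1e-3); print("pad z fixed",s2.x,s2.fun)
S=5;x0,y0=255,195; v=im[y0:y0+110,x0:x0+130].astype(float); v=cv2.resize(np.clip(255*(v/140)**.6,0,255).astype("uint8"),None,fx=S,fy=S,interpolation=cv2.INTER_CUBIC)
def dr(P,col): cv2.polylines(v,[np.int32((P-[x0,y0]+.5)*S)],True,col,1)
dr(circ(pc,.0215,.08),(0,255,0)); dr(circ(pc,.0215,.07),(0,160,0)); dr(circ(s2.x,.02,zb),(0,0,255)); dr(circ(s2.x,.02,zb+.008),(0,255,255))
dr(np.array([proj(C,pc+.027*(i*ex+j*ey)) for i,j in((1,1),(1,-1),(-1,-1),(-1,1))]),(255,0,0))
cv2.imwrite("pics/ov.png",v)
E
```

```text
corner [ 0.6462265  -0.04155739  0.08      ] right edge pt [ 0.61132415 -0.03475743  0.08      ] back edge pt [0.65569959 0.00821816 0.08      ]
yaw right -11.024725972349735 back -10.775443681825207
pocket [ 0.62432519 -0.01027908  0.08      ]
pad [ 0.62747207 -0.00904444  0.09845089] [-3.41060513e-12 -1.02318154e-12 -2.58637556e-12] zb pred 0.10143236001066307
pad z fixed [ 0.62826662 -0.00918038] [-0.65533644  0.65541983  0.04113596]
```

View pics/ov.png

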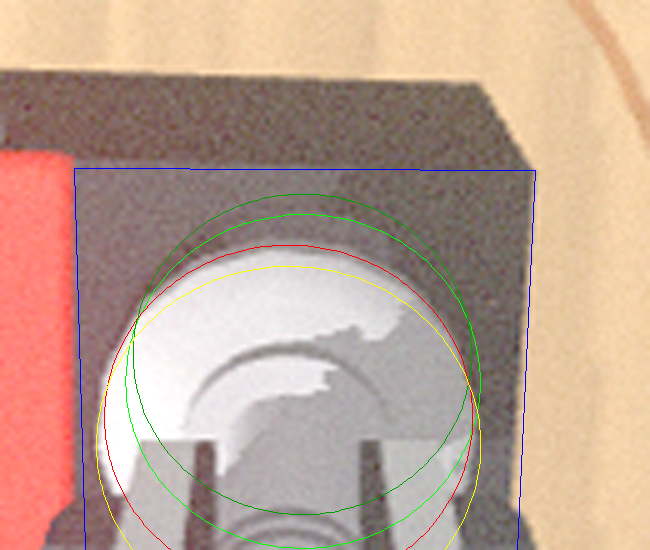

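The overlay fits. The pocket centre is at about (0.6248,-0.0099) and the pad centre at about (0.628,-0.009). I shift by -3 mm in x and -1 mm in y, then lower while watching force and height.

```bash
python3 -m crank '[{"linear":[0.003,0,0.0015],"dr":[0,0,0],"hand":-1},{"linear":[0.003,0.01,0.0015],"dr":[0,0,0],"hand":-1},{"linear":[0.003,0.017,0.0015],"dr":[0,0,0],"hand":-1},{"linear":[0.003,0.02,0.0015],"dr":[0,0,0],"hand":-1},{"linear":[0.003,0.023,0.0015],"dr":[0,0,0],"hand":-1},{"linear":[0.003,0.026,0.0015],"dr":[0,0,0],"hand":-1},{"linear":[0.003,0.026,0.0015],"dr":[0,0,0],"hand":-1}]'
python3 - <<'E'
from h import *
import json
o,im=look(4,"pics/w5.png"); o["eef_pos"]=list(o["eef_pos"]); json.dump(o,open("w5.json","w")); print(o["eef_pos"],bot.get_obs()["contact_force"])
E
```

```text
t: 6.67
eef_pos: [0.6255, -0.0092, 0.1035]
tool_rot: [0.06, -0.06, -0.705, 0.705]
contact_force: [-0.7, 0.4, -0.7]
gripper_width: 0.153
std [0.0002 0.     0.0004]
[np.float64(0.6257873462831323), np.float64(-0.009173665608516878), np.float64(0.10407533180232026)] [ 0.46714333 -0.10871992 -1.35729793]
```

```bash
python3 -m crank '[{"linear":[0,0.002,0],"dr":[0,0,0],"hand":-1},{"linear":[0,0.004,0],"dr":[0,0,0],"hand":-1},{"linear":[0,0.006,0],"dr":[0,0,0],"hand":-1},{"linear":[0,0.007,0],"dr":[0,0,0],"hand":-1},{"linear":[0,0.007,0],"dr":[0,0,0],"hand":-1}]'
python3 - <<'E'
from h import *
o,im=look(4,"pics/w6.png"); print(o["eef_pos"],bot.get_obs()["contact_force"])
v=im[195:305,255:385].astype(float); cv2.imwrite("pics/w6c.png",cv2.resize(np.clip(255*(v/140)**.6,0,255).astype("uint8"),None,fx=4.5,fy=4.5,interpolation=cv2.INTER_CUBIC))
E
```

```text
t: 7.28
eef_pos: [0.6264, -0.0092, 0.1004]
tool_rot: [0.06, -0.061, -0.705, 0.705]
contact_force: [-8.6, -0.1, 21.6]
gripper_width: 0.15
std [0. 0. 0.]
[ 0.62638103 -0.00912762  0.1003831 ] [-7.8467169  -0.204193   20.42155413]
```

View pics/w6c.png

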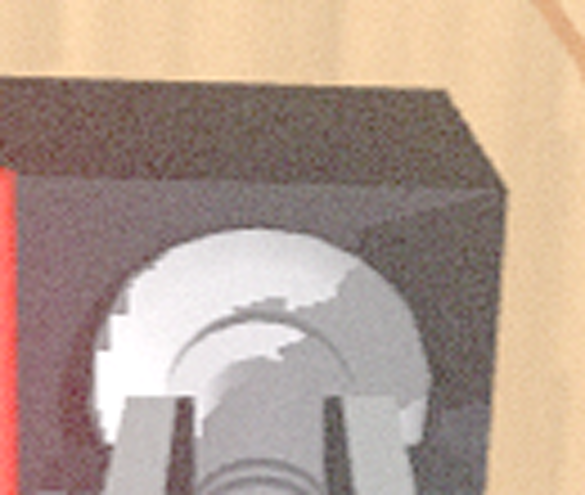

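Height 0.1004 m equals the expected seat height (0.070 + 0.030), with a firm contact of 20 N. In the picture the pad is in the recess against its +x wall. I ease the push, open, retreat straight up and check.

```bash
python3 -m crank '[{"linear":[0.0015,-0.003,0],"dr":[0,0,0],"hand":-1},{"linear":[0.0015,-0.003,0],"dr":[0,0,0],"hand":-1},{"linear":[0.0015,-0.003,0],"dr":[0,0,0],"hand":0.1},{"linear":[0.0015,-0.003,0],"dr":[0,0,0],"hand":0.1},{"linear":[0.0015,-0.003,0],"dr":[0,0,0],"hand":0.1},{"linear":[0.0015,-0.003,0],"dr":[0,0,0],"hand":0.1},{"linear":[0.0015,-0.003,0],"dr":[0,0,0],"hand":0.1}]'
python3 -m crank '[{"linear":[0,-0.03,0],"dr":[0,0,0],"hand":0.1},{"linear":[0,-0.06,0],"dr":[0,0,0],"hand":0.1},{"linear":[0,-0.1,0],"dr":[0,0,0],"hand":0.1},{"linear":[0.0,-0.14,0],"dr":[0,0,0],"hand":0.1},{"linear":[0.09,-0.16,0],"dr":[0,0,0],"hand":0.1},{"linear":[0.09,-0.16,0],"dr":[0,0,0],"hand":0.5},{"linear":[0.09,-0.16,0],"dr":[0,0,0],"hand":0.5},{"linear":[0.09,-0.16,0],"dr":[0,0,0],"hand":0.5}]'
python3 - <<'E'
from h import *
import json
o,im=look(4,"pics/w7.png"); o["eef_pos"]=list(o["eef_pos"]); json.dump(o,open("w7.json","w")); print(o["eef_pos"]); C=cam("wrist",o)
for n,z in [("foot",.07),("foot_center",.102),("lid_hinge",.077),("lid_bar",.077),("caddy",.02)]:
    for d in bot.place_of("wrist",n)[:4]: print(n,round(d["score"],2),np.round(d["xy"],1),np.round(ray(C,d["xy"],z),4))
s=bot.read_camera("scene"); cv2.imwrite("pics/s7.png",s)
a=cv2.resize(im[150:400,150:450],None,fx=1.6,fy=1.6); b=cv2.resize(s[190:300,260:400],None,fx=2.8,fy=2.8,interpolation=cv2.INTER_CUBIC)
h=max(a.shape[0],b.shape[0]); a,b=[np.pad(x,((0,h-x.shape[0]),(0,0),(0,0))) for x in(a,b)]
v=np.hstack([a,b])[:600]; v=cv2.resize(v,None,fx=800/v.shape[1],fy=800/v.shape[1]); cv2.imwrite("pics/v7.png",v)
E
```

```text
t: 8.07
eef_pos: [0.6243, -0.009, 0.1001]
tool_rot: [0.06, -0.06, -0.705, 0.705]
contact_force: [0.0, -0.4, -0.5]
gripper_width: 0.549
t: 8.73
eef_pos: [0.5336, 0.0069, 0.2615]
tool_rot: [0.059, -0.06, -0.705, 0.705]
contact_force: [0.2, 0.2, -0.0]
gripper_width: 0.749
std [0.0011 0.0003 0.0005]
[np.float64(0.535371240702131), np.float64(0.006350305708330195), np.float64(0.26083086663505944)]
foot 0.74 [312.1 179.9] [ 0.572 -0.001  0.07 ]
foot 0.65 [313.9 125.1] [ 0.6211 -0.0111  0.07  ]
foot 0.59 [308.  234.4] [0.5192 0.0123 0.07  ]
foot_center 0.72 [308.6 182.2] [0.5733 0.0019 0.102 ]
foot_center 0.67 [310.6 121.7] [ 0.6223 -0.0083  0.102 ]
lid_hinge 0.9 [194.7  86.8] [0.67   0.0873 0.077 ]
lid_bar 0.71 [209.5 292.6] [0.477 0.123 0.077]
caddy 0.82 [245.5 175.6] [0.5847 0.0716 0.02  ]
caddy 0.65 [104.  174.7] [0.612  0.2255 0.02  ]
```

View pics/v7.png

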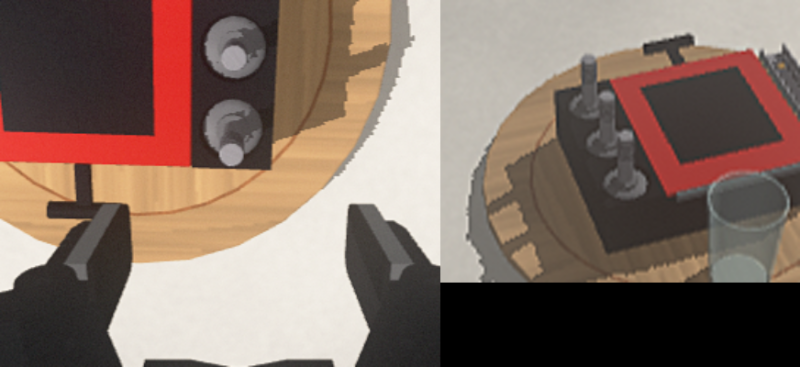

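In the v7 view all three feet stand upright, evenly spaced and at equal height; the scene-crop stem tops are at (589,57), (606,93) and (625,131). The new foot is seated. The bar, from detection and from caddy geometry, is at about (0.477,0.123), so I go over it.

```bash
python3 -c "
from h import *
shift([.477,.123,.16],np.radians(-100.9))"
```

```text
shift [ 0.0779  0.1    -0.1051] tilt fix dr(deg) [-0.01  1.15  0.04]
```

```bash
python3 -m crank '[{"linear":[0.078,0,-0.105],"dr":[0,1.1,0],"hand":1},{"linear":[0.078,0,-0.105],"dr":[0,1.1,0],"hand":1},{"linear":[0.078,0,-0.105],"dr":[0,1.1,0],"hand":1},{"linear":[0.078,0,-0.105],"dr":[0,1.1,0],"hand":1},{"linear":[0.078,0.04,-0.105],"dr":[0,1.1,0],"hand":1},{"linear":[0.078,0.08,-0.105],"dr":[0,1.1,0],"hand":1},{"linear":[0.078,0.1,-0.105],"dr":[0,1.1,0],"hand":1},{"linear":[0.078,0.1,-0.105],"dr":[0,1.1,0],"hand":1},{"linear":[0.078,0.1,-0.105],"dr":[0,1.1,0],"hand":1}]'
python3 - <<'E'
from h import *
o,im=look(4,"pics/w8.png"); print(o["eef_pos"]); C=cam("wrist",o)
for n,z in [("lid_hinge",.077),("lid_bar",.077)]:
    for d in bot.place_of("wrist",n)[:2]: print(n,round(d["score"],2),np.round(d["xy"],1),np.round(ray(C,d["xy"],z),4))
for d in bot.cut_out("wrist","lid_bar")[:1]: print(d["extent"],d["score"])
print(proj(C,[.477,.123,.077])); shift([.477,.123,.056],np.radians(-100.9))
E
```

```text
t: 9.98
eef_pos: [0.4763, 0.1228, 0.16]
tool_rot: [0.068, -0.066, -0.704, 0.704]
contact_force: [0.6, -0.1, -0.3]
gripper_width: 0.996
std [0.0007 0.0002 0.0009]
[0.47745757 0.12322657 0.16134611]
lid_bar 0.67 [309.6 249.3] [0.4768 0.1242 0.077 ]
lid_bar 0.46 [473.8  67.1] [0.571  0.0047 0.077 ]
[184.5, 0.6, 442.3, 256.8] 0.59
[311.17724801 248.69302767]
shift [0.0005 0.1056 0.0004] tilt fix dr(deg) [ 0.06  0.04 -0.12]
```

View pics/w8.png

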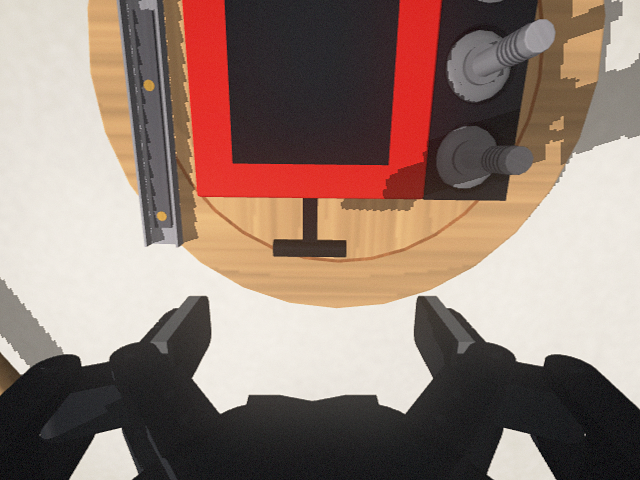

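The bar is centred at (310,248), ends at 273 and 346, parallel to the jaws' opening direction and in line with them. I descend and grip its ends.

```bash
python3 -m crank '[{"linear":[0,0.035,0],"dr":[0,0,0],"hand":1},{"linear":[0,0.07,0],"dr":[0,0,0],"hand":1},{"linear":[0,0.095,0],"dr":[0,0,0],"hand":1},{"linear":[0,0.106,0],"dr":[0,0,0],"hand":1},{"linear":[0,0.106,0],"dr":[0,0,0],"hand":1}]' 50
python3 -m crank '[{"linear":[0,0,0],"dr":[0,0,0],"hand":-1},{"linear":[0,0,0],"dr":[0,0,0],"hand":-1},{"linear":[0,0,0],"dr":[0,0,0],"hand":-1},{"linear":[0,0,0],"dr":[0,0,0],"hand":-1},{"linear":[0,0,0],"dr":[0,0,0],"hand":-1},{"linear":[0,0,0],"dr":[0,0,0],"hand":-1}]'
python3 - <<'E'
from h import *
o,im=look(3); print(o["eef_pos"],bot.get_obs()["contact_force"],bot.get_obs()["gripper_width"])
b=np.array([.477,.123,.077]); R=rot(o["tool_rot"]); r=.197; ex=np.array([.982,-.189,0])
for a in range(5,61,5):
    t=np.radians(a); print(a,np.round(R.T@(r*(1-np.cos(t))*ex+[0,0,r*np.sin(t)]),4))
print(R.round(3))
E
```

```text
t: 10.75
eef_pos: [0.4752, 0.1225, 0.0527]
tool_rot: [0.068, -0.065, -0.703, 0.705]
contact_force: [-0.3, 0.2, 0.2]
gripper_width: 1.004
t: 11.25
eef_pos: [0.4786, 0.1255, 0.0568]
tool_rot: [-0.065, 0.068, 0.705, -0.703]
contact_force: [-2.0, 5.4, 7.0]
gripper_width: 0.57
std [0. 0. 0.]
[0.47857374 0.12550229 0.05683842] [-2.80501132  4.33882315  7.33088861] 0.5679862978201841
5 [-0.0008 -0.0172 -0.0001]
10 [-0.0031 -0.0342 -0.0001]
15 [-0.0069 -0.051  -0.0002]
20 [-0.0122 -0.0673 -0.0003]
25 [-0.0188 -0.0832 -0.0003]
30 [-0.0268 -0.0984 -0.0004]
35 [-0.0361 -0.1128 -0.0004]
40 [-0.0467 -0.1264 -0.0005]
45 [-0.0583 -0.139  -0.0005]
50 [-0.071  -0.1506 -0.0005]
55 [-0.0847 -0.161  -0.0005]
60 [-0.0993 -0.1702 -0.0005]
[[-0.982  0.005 -0.187]
 [ 0.187  0.003 -0.982]
 [-0.004 -1.    -0.004]]
```

Bar gripped: opening 0.568, i.e. 48 mm, and the readings run 1.5 mm low. I lift along the arc, first 30 degrees.

```bash
python3 -m crank '[{"linear":[-0.0003,-0.0103,0],"dr":[0,0,0],"hand":-1},{"linear":[-0.0011,-0.0206,0],"dr":[0,0,0],"hand":-1},{"linear":[-0.0024,-0.0308,0],"dr":[0,0,0],"hand":-1},{"linear":[-0.0043,-0.041,0],"dr":[0,0,0],"hand":-1},{"linear":[-0.0067,-0.051,0],"dr":[0,0,0],"hand":-1},{"linear":[-0.0096,-0.0609,0],"dr":[0,0,0],"hand":-1},{"linear":[-0.0131,-0.0706,0],"dr":[0,0,0],"hand":-1},{"linear":[-0.017,-0.0801,0],"dr":[0,0,0],"hand":-1},{"linear":[-0.0215,-0.0894,0],"dr":[0,0,0],"hand":-1},{"linear":[-0.0264,-0.0985,0],"dr":[0,0,0],"hand":-1}]'
python3 - <<'E'
from h import *
o,im=look(3,"pics/w9.png"); print(o["eef_pos"],bot.get_obs()["contact_force"],bot.get_obs()["gripper_width"])
bot.read_camera("scene"); C=cam("scene"); H=np.array([.6706,.0852,.077]); ex=np.array([.982,-.189,0])
g={a:proj(C,H-.197*np.cos(np.radians(a))*ex+[0,0,.197*np.sin(np.radians(a))]) for a in range(0,70,10)}
print({a:v.round(0) for a,v in g.items()}); print(bot.place_of("scene","lid_bar")[:2])
t=np.radians(30);R=rot(o["tool_rot"])
for a in range(33,61,3):
    s=np.radians(a); print(a,np.round(R.T@(.197*(np.cos(t)-np.cos(s))*ex+[0,0,.197*(np.sin(s)-np.sin(t))]),4))
E
```

```text
t: 12.23
eef_pos: [0.504, 0.1203, 0.1551]
tool_rot: [-0.065, 0.068, 0.705, -0.703]
contact_force: [3.8, 5.9, -5.1]
gripper_width: 0.57
std [0.0004 0.0001 0.0006]
[0.50439525 0.12021036 0.15572468] [ 2.66213272  6.21988738 -4.07907641] 0.5670898916308977
{0: array([347., 207.]), 10: array([347., 197.]), 20: array([349., 188.]), 30: array([352., 181.]), 40: array([355., 176.]), 50: array([359., 173.]), 60: array([365., 173.])}
[{'xy': [351.9, 182.5], 'score': 0.61}]
33 [-0.0054 -0.0088 -0.    ]
36 [-0.0113 -0.0172 -0.0001]
39 [-0.0176 -0.0254 -0.0001]
42 [-0.0243 -0.0332 -0.0001]
45 [-0.0315 -0.0407 -0.0001]
48 [-0.039  -0.0477 -0.0001]
51 [-0.0469 -0.0544 -0.0002]
54 [-0.0551 -0.0607 -0.0002]
57 [-0.0636 -0.0665 -0.0002]
60 [-0.0724 -0.0718 -0.0002]
```

The lid follows: the scene detection (352,182.5) matches the 30° prediction. On to 60°.

```bash
python3 -m crank '[{"linear":[-0.0054,-0.0088,0],"dr":[0,0,0],"hand":-1},{"linear":[-0.0113,-0.0172,0],"dr":[0,0,0],"hand":-1},{"linear":[-0.0176,-0.0254,0],"dr":[0,0,0],"hand":-1},{"linear":[-0.0243,-0.0332,0],"dr":[0,0,0],"hand":-1},{"linear":[-0.0315,-0.0407,0],"dr":[0,0,0],"hand":-1},{"linear":[-0.039,-0.0477,0],"dr":[0,0,0],"hand":-1},{"linear":[-0.0469,-0.0544,0],"dr":[0,0,0],"hand":-1},{"linear":[-0.0551,-0.0607,0],"dr":[0,0,0],"hand":-1},{"linear":[-0.0636,-0.0665,0],"dr":[0,0,0],"hand":-1},{"linear":[-0.0724,-0.0718,0],"dr":[0,0,0],"hand":-1}]'
python3 -m crank '[{"linear":[0,0,0],"dr":[0,0,0],"hand":-1},{"linear":[0,0,0],"dr":[0,0,0],"hand":-1},{"linear":[0,0,0],"dr":[0,0,0],"hand":-1}]'
python3 - <<'E'
from h import *
o,im=look(3,"pics/w10.png"); e=np.array(o["eef_pos"]); print(e,bot.get_obs()["contact_force"],bot.get_obs()["gripper_width"])
# bar from TCP using shut-grip offset (0.077-0.0568 above TCP)
b=e+[0,0,.0202]; ex=np.array([.982,-.189,0]); H=np.array([.6706,.0852,.077]); d=b-H; print("angle",np.degrees(np.arctan2(d[2],-d@ex)),"r",np.hypot(d[2],d@ex))
s=bot.read_camera("scene"); C=cam("scene"); cv2.imwrite("pics/s10.png",s)
print(bot.place_of("scene","lid_bar")[:2])
v=s[120:320,260:440].copy(); v=cv2.resize(v,None,fx=3,fy=3,interpolation=cv2.INTER_CUBIC)
ey=np.array([.189,.982,0])
for a,c in((57,(255,0,0)),(60,(0,255,0)),(63,(255,0,255))):
    t=np.radians(a); u=-ex*np.cos(t)+np.array([0,0,np.sin(t)])
    q=np.array([proj(C,H+k*u+j*ey) for k,j in((0,.075),(.162,.075),(.162,-.075),(0,-.075))]); cv2.polylines(v,[np.int32((q-[260,120]+.5)*3)],True,c,1)
cv2.imwrite("pics/v10.png",v)
E
```

```text
t: 13.32
eef_pos: [0.5727, 0.1063, 0.2257]
tool_rot: [-0.067, 0.066, 0.705, -0.703]
contact_force: [-0.7, 4.5, -1.0]
gripper_width: 0.569
t: 13.57
eef_pos: [0.5724, 0.1064, 0.2254]
tool_rot: [-0.067, 0.066, 0.705, -0.703]
contact_force: [-4.2, 5.1, 4.5]
gripper_width: 0.572
std [0.0001 0.     0.    ]
[0.57227429 0.10641731 0.22538566] [-3.84634673  5.81030057  3.82234047] 0.5686130059499471
angle 59.18277627010692 r 0.19630238806891917
[{'xy': [366.3, 172.3], 'score': 0.85}]
```

View pics/v10.png

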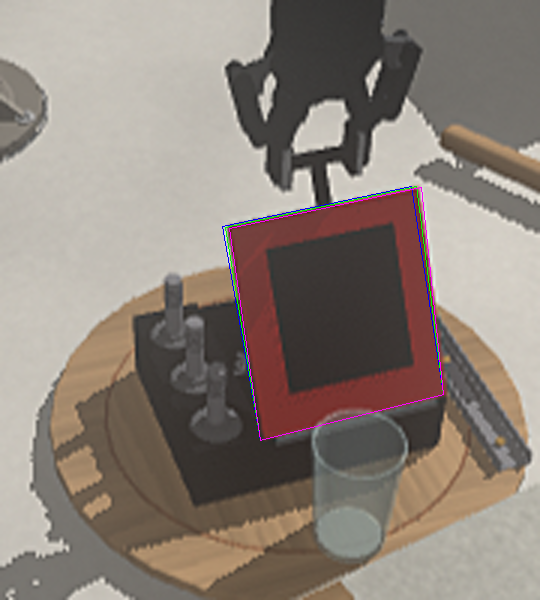

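Scene view: the lid outline agrees with the 57–63° overlays, the bar is held by its ends at crop (318,160), and the feet and tumbler are undisturbed. Kinematics give 59.2°. The scene view tells little about the angle, so I compare the red lid's outline in the top view.

```bash
python3 - <<'E'
from h import *
s=bot.read_camera("top"); C=cam("top"); cv2.imwrite("pics/t10.png",s)
b,g,r=[s[...,i].astype(int) for i in range(3)]
m=((r>60)&(r>2*g)&(r>2*b)).astype("uint8"); m[:190]=0; m[270:]=0; m[:,:240]=0;m[:,330:]=0
H=np.array([.6706,.0852,.077]);ex=np.array([.982,-.189,0]);ey=np.array([.189,.982,0])
print("mask",m.sum())
for a in range(54,68,2):
    t=np.radians(a); u=-ex*np.cos(t)+np.array([0,0,np.sin(t)]); n=ex*np.sin(t)+np.array([0,0,np.cos(t)])
    S=8; c=np.zeros((480*S//4*0+480*4,640*4),"uint8")
    q=np.array([proj(C,H+k*u+j*ey+.003*n) for k,j in((0,.075),(.162,.075),(.162,-.075),(0,-.075))])
    print(a,q.round(1).tolist())
v=cv2.resize(s[185:275,240:340],None,fx=6,fy=6,interpolation=cv2.INTER_CUBIC)
for a,col in((56,(255,0,0)),(60,(0,255,0)),(64,(255,0,255))):
    t=np.radians(a); u=-ex*np.cos(t)+np.array([0,0,np.sin(t)]); n=ex*np.sin(t)+np.array([0,0,np.cos(t)])
    q=np.array([proj(C,H+k*u+j*ey+.003*n) for k,j in((0,.075),(.162,.075),(.162,-.075),(0,-.075))]); cv2.polylines(v,[np.int32((q-[240,185]+.5)*6)],True,col,1)
cv2.imwrite("pics/vt.png",v)
E
```

```text
mask 187
54 [[263.0, 198.3], [251.9, 221.6], [304.2, 231.7], [311.0, 207.5]]
56 [[263.0, 198.3], [252.1, 219.8], [304.5, 230.0], [311.0, 207.5]]
58 [[263.0, 198.3], [252.3, 218.0], [304.8, 228.1], [311.0, 207.5]]
60 [[263.0, 198.2], [252.6, 216.1], [305.1, 226.3], [311.0, 207.5]]
62 [[263.0, 198.2], [252.8, 214.2], [305.5, 224.4], [311.0, 207.5]]
64 [[263.0, 198.2], [253.1, 212.3], [305.8, 222.5], [311.0, 207.4]]
66 [[263.0, 198.2], [253.4, 210.4], [306.1, 220.6], [311.0, 207.4]]
```

View pics/vt.png

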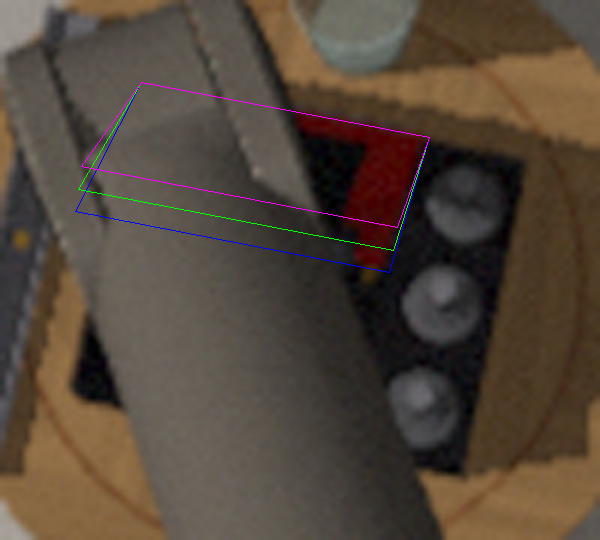

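In the top view the red front edge ends at crop row 268. For 60° with the lid's thickness I expect about 258, so this suggests about 58°, against 59.2° from kinematics. A nudge of about +1° fits both within calibration.

```bash
python3 -m crank '[{"linear":[-0.0015,-0.0009,0],"dr":[0,0,0],"hand":-1},{"linear":[-0.003,-0.0017,0],"dr":[0,0,0],"hand":-1},{"linear":[-0.003,-0.0017,0],"dr":[0,0,0],"hand":-1},{"linear":[-0.003,-0.0017,0],"dr":[0,0,0],"hand":-1},{"linear":[-0.003,-0.0017,0],"dr":[0,0,0],"hand":-1},{"linear":[-0.003,-0.0017,0],"dr":[0,0,0],"hand":-1}]'
python3 - <<'E'
from h import *
o,im=look(3); e=np.array(o["eef_pos"]); b=e+[0,0,.0202]; ex=np.array([.982,-.189,0]); d=b-np.array([.6706,.0852,.077])
n=bot.get_obs(); print(e,n["contact_force"],n["gripper_width"],n["t"],np.abs(n["joint_vel"]).max()); print("angle",np.degrees(np.arctan2(d[2],-d@ex)),np.hypot(d[2],d@ex))
bot.hand_in()
E
```

```text
t: 14.37
eef_pos: [0.575, 0.1059, 0.2271]
tool_rot: [-0.067, 0.066, 0.705, -0.703]
contact_force: [-3.6, 5.4, 3.5]
gripper_width: 0.569
std [0. 0. 0.]
[0.57496468 0.10587167 0.22705927] [-3.78702992  5.40738552  4.47679753] 0.5694760047772461 14.5167 0.001706512544837927
angle 60.120891512090196 0.19635970597950828
the job is handed in; nothing more can be done
```

I put the grey foot into the empty hinge-side pocket, pad down, and let go of it while the lid was still shut. I then lifted the lid by the ends of its bar and handed in at 14.5 s with the gripper still holding it.

- **Foot:** It stopped at the expected seat height under 20 N. After release, the pictures showed three upright feet of equal height.
- **Lid angle:** The arm's pose put the lid at 60.1° and still at hand-in.
- **Disagreement on the angle:** Before a last +1° nudge, the arm's pose gave 59.2°, while a rough reading of the lid's edge in the top view suggested about 58°. I did not repeat the picture check afterwards, so the true angle is probably 59 to 60°.
- **Everything else:** In the last pictures the tumbler, the runner and the other two feet looked undisturbed. The highest force I read was about 23 N, against the 40 N limit.

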